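# Bring the next dipping cup round on the locking turntable

### The arm

A 7-joint arm with a two-finger parallel gripper is mounted at the origin on the work surface. World frame = base frame: x ahead of the robot, y to its left, z up, the work surface at z = 0. Lengths are in m, angles in rad, forces in N, time in s.
With the tool pointing down it reaches from about 0.425 to 0.925 m from the base axis. Payload 6.8 kg.
Tool frame: the origin (TCP) lies on the centre line of the jaws, within the pads' length; the fingertips stand 8 mm ahead of it and the grasp point (between the pads) lies 11 mm behind it (bot.tips_ahead is the distance from the TCP to the fingertips, in m); z points along the fingers, y is the line along which they close (so a half turn about z gives the same grasp; the last joint's range is limited). The gripper opens to 85 mm and grips with 20 to 120 N. Pads are 22 mm wide; open, the fingers measure 114 mm over their backs; the gripper's body (76 mm by 85 mm) begins 54 mm behind the grasp point. The pads swing forward as they close: fully open they stand 13 mm farther back than shut.
Start: joints at [-1.306, 0.477, 0.022, 1.555, -0.011, 1.109, -0.083], TCP at [0.246, 0.629, 0.239] pointing down, gripper open.
Joint ranges: [-2.96, 2.96], [-0.34, 2.1], [-1.41, 1.46], [0.24, 2.44], [-1.37, 4.51], [0.17, 1.92], [-2.96, 2.96]. Speed limits (rad/s): [2.39, 2.39, 3.14, 3.14, 3.14, 3.14, 3.14].

### API

Orientations are given as a unit quaternion [w, x, y, z].
In Python, from station import bot gives the robot as it stands.
- The arm moves only by the tool send_rows, never from a script. Its argument "deltas" is text: rows parted by semicolons, each of 4 numbers parted by spaces: the shift along the tool's x, y, z in m, then the turn about the tool's z in degrees. In form: x y z spin; .... A call has 1 to 5 rows; each row is the pose to reach, as a shift and turn from the pose commanded when the call began, along the tool's axes at that moment; what a row does not reach only later rows make up. A row lasts 1/10 s, in which the tool goes at most 50 mm and 8.59 degrees, less where a joint would pass 70% of its speed; a pose out of reach is approached as far as the arm can. A call with a gripper value outside its range is refused whole. "claw" is the opening, from 0 (shut) to 1 (fully open), set as the call begins (left out, the last holds). The fingers move at their own pace and stop on an object; "force" is the grip in N (left out, the last holds). Time passes only in rows, so rows that repeat a pose let the fingers close. It gives the time, the measured TCP pose, the force, the opening and the grip force at its end, in the units of the state.
- bot.get_obs(): the state, without advancing time (a new reading comes with each control period).
- bot.read_camera(name): name is "scene" or "side" or "wrist"; returns a dict with "img" (384x512x3 uint8, red, green, blue), "depth" (384x512 float32, m along the optical axis (not along the pixel's ray), 0 where there is no reading), "fx", "fy", "cx", "cy" (pixels), "camera_from_world" (4x4, takes a point from world to camera coordinates). Camera axes: x right, y up, looking along -z (the intrinsics and any distortion apply to the point x, -y, -z); pixel columns grow to the right and rows downward; lengths in m; the calibration is good to about 2 mm. The wrist camera is an equidistant fisheye: a pixel r from the principal point sees the ray r / f radians off the axis. A picture is of the moment at which its call begins.
- bot.hand_in(): hands the job in; it is judged then, once.
Trained networks look in a picture, given as the dict that the camera call returned (one of the last four; its "shot" number tells which), for a name from the list of things; names that differ only in an ending like _2 or _b are one class to them, and where a whole thing is asked for, a point or a joint stands for the part that bears it (a point fixed in the world has none). Each returns a list of dicts, best first, with "confidence" (0 to 1); they miss things now and then, are a little off and sometimes report something else, mostly with a low value. They report only what shows in the picture. A call takes as long as a camera call. They do not tell look-alikes from the thing itself.
- bot.masks_of(picture, query): "mask" (384x512 bool, what is visible of it).
- bot.landmark_of(picture, query): "xyz" ([x, y, z] in m, in world coordinates, good to about 4 mm: a listed point, or the origin of a listed thing).
The state is a dict: "t": time; "q": joint angles; "joint_vel": joint speeds; "joint_torque": joint torques, N m; "eef_pos": TCP position; "tool_rot": TCP orientation; "contact_force": force on the tool from outside, world axes, zero at the start; "torque": the same for the moment, N m; "gripper_width": opening from 0.0 (shut) to 1.0 (fully open); "grasp_force": force on a finger pad.
Only numpy, scipy, OpenCV 4.12 (cv2) and the standard library are available. Lean on these libraries where they do the work, as an engineer would, in place of code of your own. Each camera call takes 0.05 s, during which the arm holds its last target. There are 200 camera calls.

### The job

The round wooden turntable carrying the four dipping cups is locked by the black spring plunger at its edge. With a fingertip press the plunger in and turn the turntable a quarter turn clockwise, seen from above, to the next hole, then let go so that the plunger springs back up and locks it there. Grip and lift nothing, keep the cups on their cork pads, and leave the fish rest, ladle and tub where they lie.

Things in the scene. Friction and masses are not known exactly. Their poses are not given: they have to be found in the camera images.
- index_base: fixed round steel base of the turntable, 280 mm across, 34 mm high; origin at the centre of its underside. Its top is the index plate: four holes a quarter turn apart, on its own +x, +y, -x and -y axes, 122 mm from the centre, joined by a narrow dark ring slot (the stem runs in the slot; only the holes lock). It may stand at any angle
- axis (a point): point on the vertical axis about which the turntable turns, level with the top of the base (34 mm above the cart)
- turntable (a joint): turntable angle, rad, growing clockwise seen from above; 0 (within 0.01) at the start, locked in the hole on the base's +x axis; next hole clockwise at +1.571 (base's -y axis). Wooden disc 210 mm across, top 58 mm above the cart; a bracket carries the plunger's barrel (26 mm across, top also at 58 mm) 122 mm from the axis. About 0.1 N m of friction; it stays where left
- knob_top (a point): centre of the flat top of the plunger's black round knob (30 mm across, 10 mm thick, on a thin upright stem); top 82 mm above the cart when out, 69 mm when fully in. It stands at the turntable's edge, 122 mm from the axis, halfway round between two cups, 89 mm from their centres, and travels with the turntable
- plunger (a joint): how far it is pressed down, m: 0 out (locked, half a degree of play), 0.013 fully in; spring 4 N, rising to 9 N. From 0.011 the turntable can turn. Off the holes the plate keeps it at 0.0105, and it springs up by itself at a hole (drawing in from up to 3 mm off) unless held down. A fingertip pressing the knob carries the turntable round by friction; off the hole, knob or barrel can also be pushed sideways
- cup1: stainless steel dipping cup, open, 61 mm across the rim, 32 mm high, 2 mm wall, loose, standing on a cork pad of the turntable (foot 60 mm, rim 92 mm above the cart); origin at the centre of its underside
- seat1 (a point): centre of the top of the cork pad (54 mm across) under cup1, 65 mm from the turntable's axis, 60 mm above the cart; turns with the turntable
- cup2: stainless steel dipping cup, open, 61 mm across the rim, 32 mm high, 2 mm wall, loose, standing on a cork pad of the turntable (foot 60 mm, rim 92 mm above the cart); origin at the centre of its underside
- seat2 (a point): centre of the top of the cork pad (54 mm across) under cup2, 65 mm from the turntable's axis, 60 mm above the cart; turns with the turntable
- cup3: stainless steel dipping cup, open, 61 mm across the rim, 32 mm high, 2 mm wall, loose, standing on a cork pad of the turntable (foot 60 mm, rim 92 mm above the cart); origin at the centre of its underside
- seat3 (a point): centre of the top of the cork pad (54 mm across) under cup3, 65 mm from the turntable's axis, 60 mm above the cart; turns with the turntable
- cup4: stainless steel dipping cup, open, 61 mm across the rim, 32 mm high, 2 mm wall, loose, standing on a cork pad of the turntable (foot 60 mm, rim 92 mm above the cart); origin at the centre of its underside
- seat4 (a point): centre of the top of the cork pad (54 mm across) under cup4, 65 mm from the turntable's axis, 60 mm above the cart; turns with the turntable
- fish_rest: white porcelain chopstick rest shaped like a fish, 62 mm long, 26 mm wide, 18 mm high, loose on the cart to the right of the turntable; origin at the middle of its underside; leave alone
- ladle: orange silicone ladle lying loose on the cart left of the turntable, 340 mm long along its x axis, bowl (80 mm across, rim 34 mm high) to +x; origin under its middle; leave alone
- tub: closed square plastic tub with lid, 146 x 146 mm (164 mm over its two side clips), 66 mm high, loose on the cart to the right of the turntable; origin at the centre of its underside; leave alone
Things that resemble listed ones, but are neither listed nor needed, are in the scene too. Leave any orange or purple look-alike of the cup2 alone.

How it is judged:
By the outcome, as a careful person would: the job done as asked, in the order asked, and still so for the second after the job is handed in, with the robot touching nothing.
It also fails if it takes over 38 s, if anything falls off the work surface, if the arm or the gripper's body presses on something with over 40 N, if the wrist force passes 120 N, or if a joint passes its speed limit or range.

## Working session

There is one attempt and no reset: what is moved stays moved. The work goes in short steps, Python scripts to look and compute and a tool call to move; the robot and the scene stay as the last step left them, time stands still between calls to the robot, and variables do not carry over. Pictures are saved under pics/ and viewed, at most 10 in all, crops included, and the job is handed in when it is done.

Besides the shell and the picture viewer there is one more tool, called after "Call:" by a JSON object that holds its "op" and its "data", one argument or row to a line. send_rows: Moves the arm, as the interface text tells. Its arguments: {"type":"object","properties":{"deltas":{"type":"string"},"claw":{"type":"number"},"force":{"type":"number"}},"required":["deltas"]}

```bash
mkdir -p pics; cat > h.py <<'E'
import numpy as np,cv2
from station import bot
def save(p,n): cv2.imwrite(f'pics/{n}.png',p['img'][...,::-1])
def lm(p,qs):
    for q in qs:
        print(q,[(np.round(d['xyz'],4).tolist(),round(d['confidence'],2)) for d in bot.landmark_of(p,q)[:5]])
def world(p,u,v):
    d=p['depth'][v,u]; c=np.array([(u-p['cx'])/p['fx']*d,-(v-p['cy'])/p['fy']*d,-d,1])
    return (np.linalg.inv(p['camera_from_world'])@c)[:3]
E
python3 - <<'E'
from h import *
for n in('scene','side'):
    p=bot.read_camera(n); save(p,n+'0'); print(n)
    lm(p,['axis','knob_top','index_base','cup1','seat1','fish_rest','ladle','tub'])
o=bot.get_obs();print(o)
E
```

```text
scene
axis [([0.5801, 0.0068, 0.0347], 0.9), ([0.5677, -0.0543, 0.0636], 0.71), ([0.5939, 0.0735, 0.06], 0.52)]
knob_top [([0.6492, -0.0933, 0.0809], 0.5), ([0.5958, 0.0745, 0.0593], 0.26)]
index_base [([0.579, 0.0094, 0.0029], 0.74)]
cup1 [([0.6282, 0.2699, 0.0023], 0.94), ([0.5149, 0.0276, 0.0557], 0.81), ([0.5952, 0.0686, 0.063], 0.66), ([0.5665, -0.0534, 0.0607], 0.61), ([0.6423, -0.001, 0.0606], 0.58)]
seat1 [([0.513, 0.0245, 0.0639], 0.76), ([0.5669, -0.0523, 0.0615], 0.71), ([0.5929, 0.0729, 0.0593], 0.69), ([0.6435, -0.0026, 0.0587], 0.65)]
fish_rest [([0.4314, -0.3775, 0.0001], 0.48)]
ladle [([0.5567, 0.398, -0.0015], 0.9)]
tub [([0.6827, -0.4007, -0.004], 0.79)]
side
axis [([0.5789, 0.0091, 0.0388], 0.61)]
knob_top []
index_base [([0.5824, 0.0124, -0.0035], 0.77)]
cup1 [([0.5171, 0.025, 0.0614], 0.87), ([0.5339, 0.2895, 0.0006], 0.81), ([0.6439, -0.0031, 0.062], 0.8), ([0.5927, 0.072, 0.0654], 0.78), ([0.6253, 0.2714, 0.0026], 0.54)]
seat1 [([0.5948, 0.0733, 0.062], 0.97), ([0.6402, -0.0066, 0.0568], 0.95), ([0.5171, 0.0222, 0.0625], 0.9), ([0.5655, -0.0529, 0.0603], 0.8), 
[... 242 characters left out ...]
6,  0.02237901,  1.55541222, -0.01151166,
        1.10929493, -0.08311986]), 'joint_vel': array([-7.64606039e-04, -8.39596452e-05, -1.11758681e-03,  1.59783082e-04,
        5.69784811e-04, -2.97454738e-04,  1.14073835e-03]), 'joint_torque': array([ 4.05381033e-04, -5.96310890e+01,  1.60742942e+00, -2.81539536e+01,
        1.26792176e-02,  1.75666530e-03,  1.00743051e-05]), 'eef_pos': array([0.24584441, 0.62865129, 0.23932973]), 'tool_rot': array([-1.43489025e-05,  1.85343363e-01,  9.82673820e-01,  2.89947157e-05]), 'contact_force': array([ 0.26647096, -0.43254935,  0.14695338]), 'torque': array([-0.01863875, -0.05801178,  0.01950819]), 'grasp_force': 0.0, 'gripper_width': 0.9974063594561414}
```

View pictures.

View pics/scene0.png

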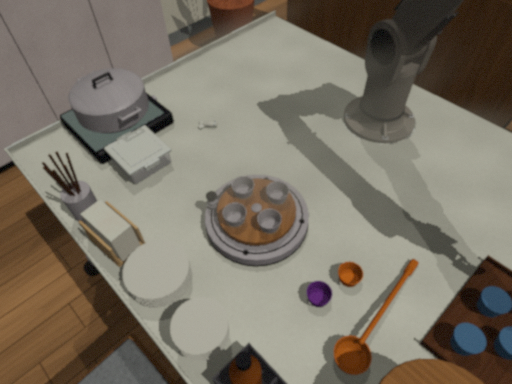

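View pics/side0.png

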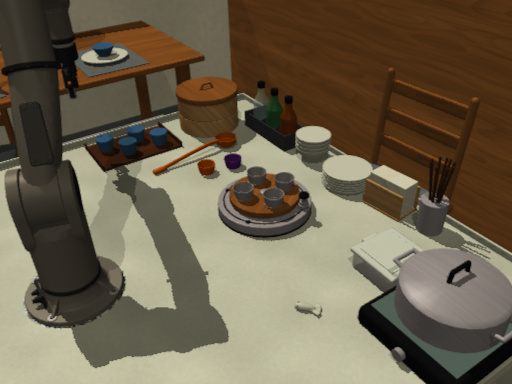

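The scene picture shows the locked knob at px (211,197) on the turntable's robot-right/far edge. In the side view it is at (304,195). The tub and fish rest are well clear. I'll travel there with the gripper shut.

Call:
{"op": "send_rows", "data": {
  "deltas": "-0.037 -0.0306 0 -4.3; -0.074 -0.0612 0 -8.6; -0.111 -0.0918 0 -12.9; -0.148 -0.1224 0 -17.1; -0.185 -0.153 0 -21.4",
  "claw": 0
}}

```text
t: 1.4
eef_pos: [0.3632, 0.417, 0.2395]
tool_rot: [0.0, -0.002, 1.0, 0.0]
contact_force: [0.9, 0.3, 0.6]
gripper_width: 0.142
grasp_force: 0.0
```

```bash
python3 -c "
from h import *
o=bot.get_obs();print(o['t'],o['eef_pos'],o['tool_rot'],o['gripper_width'],bot.tips_ahead)"
```

```text
1.4 [0.36321635 0.4170147  0.23953822] [ 2.19343049e-04 -1.88501622e-03  9.99998176e-01  2.14374884e-04] 0.1421305389633137 0.008
```

Call:
{"op": "send_rows", "data": {
  "deltas": "-0.024 -0.043 0 0; -0.048 -0.086 0 0; -0.072 -0.129 0 0; -0.096 -0.172 0 0; -0.12 -0.215 0 0"
}}

```text
t: 1.9
eef_pos: [0.4833, 0.202, 0.2397]
tool_rot: [0.0, -0.0, 1.0, 0.0]
contact_force: [0.1, -0.3, 0.2]
gripper_width: -0.003
grasp_force: 0.0
```

Call:
{"op": "send_rows", "data": {
  "deltas": "-0.024 -0.043 0 0; -0.048 -0.086 0 0; -0.072 -0.129 0 0; -0.096 -0.172 0 0; -0.12 -0.215 0 0"
}}

```text
t: 2.4
eef_pos: [0.6035, -0.0128, 0.2396]
tool_rot: [0.0, -0.0, 1.0, 0.0]
contact_force: [1.8, 0.6, 0.6]
gripper_width: 0.002
grasp_force: 0.0
```

Call:
{"op": "send_rows", "data": {
  "deltas": "-0.024 -0.043 0 0; -0.044 -0.081 0.02 0; -0.044 -0.081 0.04 0; -0.044 -0.081 0.04 0"
}}

```text
t: 2.8
eef_pos: [0.645, -0.0933, 0.1962]
tool_rot: [-0.003, 0.001, 1.0, -0.0]
contact_force: [-0.4, 0.6, -0.4]
gripper_width: -0.0
grasp_force: 0.0
```

```bash
python3 - <<'E'
from h import *
o=bot.get_obs();print(o['t'],o['eef_pos'],o['tool_rot'],o['contact_force'],o['gripper_width'])
for n in('wrist','scene','side'):
    p=bot.read_camera(n); save(p,n+'1'); print(n)
    lm(p,['axis','knob_top','seat1'])
E
```

```text
2.8 [ 0.64502854 -0.09328072  0.19623924] [-2.76458414e-03  8.93685571e-04  9.99995778e-01 -3.89561869e-05] [-0.43395746  0.61279625 -0.37248646] -0.00019230661788133637
wrist
axis [([0.5805, 0.0139, 0.034], 0.66), ([0.684, -0.3974, 0.0011], 0.49)]
knob_top [([0.6475, -0.0873, 0.0815], 0.84)]
seat1 []
scene
axis [([0.5816, 0.0105, 0.0307], 0.82)]
knob_top [([0.6453, -0.0929, 0.0822], 0.67), ([0.5708, -0.0514, 0.0592], 0.23)]
seat1 [([0.515, 0.0215, 0.0615], 0.91), ([0.6408, -0.0007, 0.0574], 0.71), ([0.5963, 0.0731, 0.0611], 0.67)]
side
axis [([0.5803, 0.0136, 0.0378], 0.92)]
knob_top [([0.6465, -0.0909, 0.0831], 0.58)]
seat1 [([0.5681, -0.0537, 0.0605], 0.97), ([0.6425, -0.0075, 0.0574], 0.79), ([0.5936, 0.0764, 0.0622], 0.61), ([0.5162, 0.0225, 0.0607], 0.55), ([0.4291, -0.3836, 0.0016], 0.33)]
```

```bash
cat >> h.py <<'E'
def cloud(p):
    v,u=np.mgrid[:384,:512]; d=p['depth']; 
    c=np.stack([(u-p['cx'])/p['fx']*d,-(v-p['cy'])/p['fy']*d,-d,np.ones_like(d)],-1)
    w=(c@np.linalg.inv(p['camera_from_world']).T)[...,:3]; w[d==0]=9; return w
def circ(p,z0,z1,R,c0=(.5803,.0107)):
    from scipy.optimize import least_squares
    w=cloud(p); m=(w[...,2]>z0)&(w[...,2]<z1); q=w[m][:,:2]-c0; r=np.hypot(*q.T); a=np.degrees(np.arctan2(q[:,1],q[:,0]))
    E=[]
    for k in range(-180,180,6):
        s=(a>=k)&(a<k+6)&(r<R+.012)&(r>R-.02)
        if s.sum()>3: E.append(q[s][np.argsort(r[s])[-3:]].mean(0))
    E=np.array(E); f=least_squares(lambda x:np.hypot(*(E-x[:2]).T)-x[2],[0,0,R],loss='soft_l1',f_scale=.002)
    return np.array(c0)+f.x[:2],f.x[2],len(E)
E
python3 - <<'E'
from h import *
for n in('scene','side'):
    p=bot.read_camera(n)
    print(n,circ(p,.028,.040,.14),circ(p,.053,.062,.105)); w=cloud(p)
    m=(w[...,2]>.070)&(w[...,2]<.088)&(np.hypot(w[...,0]-.647,w[...,1]+.091)<.022); print(m.sum(),w[m].mean(0),w[m].max(0),w[m].min(0))
E
```

```text
scene (array([0.57977937, 0.01428431]), np.float64(0.1383015956575691), 54) (array([0.57993702, 0.01421233]), np.float64(0.10336577292213292), 49)
97 [ 0.64737928 -0.08647741  0.08108194] [ 0.65999766 -0.07352946  0.08508966] [ 0.63112054 -0.10352272  0.0730439 ]
side (array([0.57567637, 0.00902815]), np.float64(0.13803513856284624), 45) (array([0.57542126, 0.00880079]), np.float64(0.10264216838050398), 45)
72 [ 0.64170921 -0.09426076  0.08029526] [ 0.65915043 -0.07672444  0.08645632] [ 0.62717346 -0.10629338  0.07173965]
```

View pics/wrist1.png

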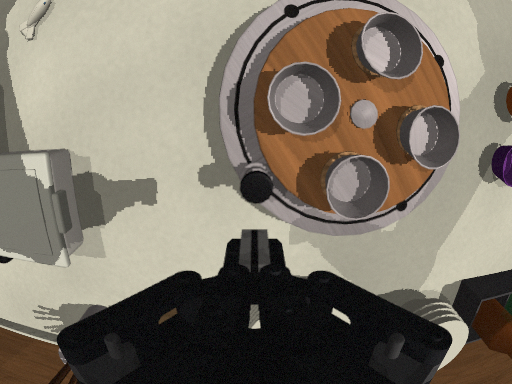

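The wrist view shows the knob at (257,187), free holes at (291,11), (440,62) and (402,206), and the tub at left. The next clockwise hole is (291,11). I'll triangulate these.

```bash
cat >> h.py <<'E'
def ray(p,u,v,z):
    x,y=(u-p['cx'])/p['fx'],(v-p['cy'])/p['fy']; t=np.hypot(x,y)
    d=np.array([np.sin(t)*x/t,-np.sin(t)*y/t,-np.cos(t)]); M=np.linalg.inv(p['camera_from_world']); d=M[:3,:3]@d; o=M[:3,3]
    return o+d*(z-o[2])/d[2]
E
python3 - <<'E'
from h import *
p=bot.read_camera('wrist'); g=p['img'].max(2)
def cen(u,v,r,th):
    s=(g[max(v-r,0):v+r+1,u-r:u+r+1]<th); s=cv2.morphologyEx(s.astype(np.uint8),cv2.MORPH_OPEN,np.ones((6,6),np.uint8)); y,x=np.nonzero(s); return x.mean()+u-r,y.mean()+max(v-r,0),s.sum()
H=[]
for u,v in((291,11),(440,62),(402,206)):
    a,b,n=cen(u,v,11,70); w=ray(p,a,b,.034); H.append(w[:2]); print(a,b,n,w)
k=cen(257,187,22,60); print(k,ray(p,k[0],k[1],.080))
H=np.array(H); print('axis (opp. holes 0,2 not opposite?)',[np.linalg.norm(H[i]-H[j]) for i,j in((0,1),(1,2),(0,2))])
from scipy.optimize import least_squares
f=least_squares(lambda x:(H-[[x[0]+.122*np.cos(x[2]-i*np.pi/2),x[1]+.122*np.sin(x[2]-i*np.pi/2)] for i in range(3)]).ravel(),[.579,.011,np.radians(-146.7)])
print(f.x[:2],np.degrees(f.x[2]),f.fun)
E
```

```text
291.1140939597315 9.704697986577182 149 [ 0.47929522 -0.05502971  0.034     ]
nan nan 0 [nan nan nan]
400.05 204.05 60 [0.68561846 0.0800056  0.034     ]
(np.float64(255.52542372881356), np.float64(183.97820823244552), np.uint64(826)) [ 0.64763714 -0.09051628  0.08      ]
axis (opp. holes 0,2 not opposite?) [np.float64(nan), np.float64(nan), np.float64(0.24658429204974433)]<stdin>:4: RuntimeWarning: Mean of empty slice.
  ret = ret.dtype.type(ret / rcount)
Traceback (most recent call last):
ValueError: Residuals are not finite in the initial point.
```

Call:
{"op": "send_rows", "data": {
  "deltas": "-0.0005 0.0015 0.04 0; -0.0005 0.0015 0.08 0; -0.0005 0.0015 0.1 0; -0.0005 0.0015 0.104 0; -0.0005 0.0015 0.104 0"
}}

```text
t: 4.05
eef_pos: [0.6472, -0.0907, 0.0951]
tool_rot: [-0.0, -0.0, 1.0, -0.0]
contact_force: [-0.1, -0.1, 0.1]
gripper_width: -0.001
grasp_force: 0.0
```

Call:
{"op": "send_rows", "data": {
  "deltas": "0 0 0.003 0; 0 0 0.006 0; 0 0 0.009 0; 0 0 0.009 0"
}}

```text
t: 4.45
eef_pos: [0.6483, -0.0908, 0.0873]
tool_rot: [0.001, -0.0, 1.0, -0.0]
contact_force: [0.2, -0.7, 4.5]
gripper_width: 0.001
grasp_force: 2.3
```

Call:
{"op": "send_rows", "data": {
  "deltas": "0 0 0.003 0; 0 0 0.006 0; 0 0 0.008 0; 0 0 0.008 0; 0 0 0.008 0"
}}

```text
t: 4.95
eef_pos: [0.6484, -0.0907, 0.0797]
tool_rot: [0.001, -0.0, 1.0, -0.0]
contact_force: [-0.9, -0.3, 7.9]
gripper_width: 0.001
grasp_force: 3.8
```

Call:
{"op": "send_rows", "data": {
  "deltas": "0 0 0.002 0; 0 0 0.002 0"
}}

```text
t: 5.15
eef_pos: [0.6484, -0.0907, 0.0777]
tool_rot: [0.001, -0.0, 1.0, -0.0]
contact_force: [-1.9, -0.0, 8.5]
gripper_width: 0.002
grasp_force: 4.2
```

Call:
{"op": "send_rows", "data": {
  "deltas": "0 0 0.0015 0; 0 0 0.0015 0"
}}

```text
t: 5.35
eef_pos: [0.649, -0.0903, 0.0771]
tool_rot: [0.002, -0.0, 1.0, 0.0]
contact_force: [-1.8, 0.9, 13.1]
gripper_width: 0.002
grasp_force: 6.2
```

```bash
python3 -c "
import numpy as np
f=lambda p:.122*np.array([-np.cos(np.radians(-56.8-p)),np.sin(np.radians(-56.8-p))])
for s in (0,20,40,60,80):
  print(s,'; '.join('%.4f %.4f 0 0'%tuple(f(min(p,90))-f(s)) for p in range(s+4,min(s+20,92)+1,4)))
print(f(90)-f(80))
"
```

```text
0 0.0073 -0.0044 0 0; 0.0149 -0.0083 0 0; 0.0227 -0.0117 0 0; 0.0307 -0.0145 0 0; 0.0389 -0.0167 0 0
20 0.0084 -0.0017 0 0; 0.0168 -0.0027 0 0; 0.0253 -0.0032 0 0; 0.0338 -0.0031 0 0; 0.0423 -0.0024 0 0
40 0.0084 0.0013 0 0; 0.0167 0.0032 0 0; 0.0249 0.0057 0 0; 0.0328 0.0087 0 0; 0.0406 0.0122 0 0
60 0.0075 0.0041 0 0; 0.0146 0.0087 0 0; 0.0214 0.0138 0 0; 0.0279 0.0194 0 0; 0.0339 0.0254 0 0
80 0.0056 0.0064 0 0; 0.0108 0.0132 0 0; 0.0132 0.0167 0 0
[0.01315107 0.01671203]
```

Call:
{"op": "send_rows", "data": {
  "deltas": "0.0073 -0.0044 0 0; 0.0149 -0.0083 0 0; 0.0227 -0.0117 0 0; 0.0307 -0.0145 0 0; 0.0389 -0.0167 0 0"
}}

```text
t: 5.85
eef_pos: [0.6107, -0.1077, 0.0771]
tool_rot: [0.003, -0.0, 1.0, -0.0]
contact_force: [0.8, -0.3, 11.1]
gripper_width: 0.006
grasp_force: 5.2
```

```bash
python3 - <<'E'
from h import *
p=bot.read_camera('scene'); save(p,'s2'); lm(p,['knob_top','seat1'])
p=bot.read_camera('side'); lm(p,['knob_top','seat1'])
o=bot.get_obs();print(o['eef_pos'],o['contact_force'])
E
```

```text
knob_top [([0.611, -0.1047, 0.0686], 0.45)]
seat1 [([0.6136, 0.0657, 0.0611], 0.77), ([0.522, 0.0442, 0.061], 0.68), ([0.6364, -0.0211, 0.0603], 0.58), ([0.55, -0.0451, 0.0585], 0.57), ([0.6107, -0.106, 0.0711], 0.22)]
knob_top []
seat1 [([0.5501, -0.0443, 0.0574], 0.92), ([0.615, 0.066, 0.0616], 0.82), ([0.6299, -0.0294, 0.0566], 0.78), ([0.5275, 0.0432, 0.0597], 0.77)]
[ 0.61020135 -0.10780035  0.0770679 ] [-0.63912929 -0.4931197  12.56171294]
```

The knob is following the fingertip, about 20° round so far. I'll continue the arc.

Call:
{"op": "send_rows", "data": {
  "deltas": "0.0084 -0.0017 0 0; 0.0168 -0.0027 0 0; 0.0253 -0.0032 0 0; 0.0338 -0.0031 0 0; 0.0423 -0.0024 0 0"
}}

```text
t: 6.65
eef_pos: [0.5685, -0.1105, 0.0771]
tool_rot: [0.003, -0.0, 1.0, -0.0]
contact_force: [1.7, -0.1, 11.2]
gripper_width: -0.002
grasp_force: 5.7
```

Call:
{"op": "send_rows", "data": {
  "deltas": "0.0084 0.0013 0 0; 0.0167 0.0032 0 0; 0.0249 0.0057 0 0; 0.0328 0.0087 0 0; 0.0406 0.0122 0 0"
}}

```text
t: 7.15
eef_pos: [0.528, -0.0985, 0.0771]
tool_rot: [0.003, 0.0, 1.0, -0.0]
contact_force: [1.0, -1.7, 12.9]
gripper_width: -0.001
grasp_force: 6.5
```

```bash
python3 - <<'E'
from h import *
p=bot.read_camera('scene'); save(p,'s3'); lm(p,['knob_top','seat1'])
p=bot.read_camera('side'); lm(p,['knob_top','seat1'])
o=bot.get_obs();print(o['eef_pos'],o['contact_force'])
E
```

```text
knob_top [([0.5309, -0.0997, 0.0708], 0.49), ([0.5785, 0.0109, 0.0023], 0.36)]
seat1 [([0.5567, 0.0706, 0.062], 0.9), ([0.6447, 0.033, 0.0618], 0.82), ([0.6036, -0.0506, 0.0577], 0.8), ([0.5172, -0.0117, 0.0621], 0.55)]
knob_top [([0.5271, -0.0976, 0.0666], 0.5)]
seat1 [([0.5544, 0.0702, 0.0625], 0.96), ([0.5981, -0.0546, 0.0606], 0.85), ([0.5172, -0.0114, 0.0593], 0.77), ([0.6436, 0.0336, 0.0614], 0.61)]
[ 0.52743017 -0.09828502  0.07698709] [-0.83675824 -1.35524703 16.12666105]
```

Call:
{"op": "send_rows", "data": {
  "deltas": "0.0075 0.0041 0 0; 0.0146 0.0087 0 0; 0.0214 0.0138 0 0; 0.0279 0.0194 0 0; 0.0339 0.0254 0 0"
}}

```text
t: 7.95
eef_pos: [0.4939, -0.0731, 0.077]
tool_rot: [0.003, 0.0, 1.0, -0.0]
contact_force: [0.1, -1.8, 15.8]
gripper_width: -0.002
grasp_force: 7.8
```

Call:
{"op": "send_rows", "data": {
  "deltas": "0.0056 0.0064 0 0; 0.0108 0.0132 0 0; 0.0132 0.0167 0 0; 0.0132 0.0167 0 0"
}}

```text
t: 8.35
eef_pos: [0.4804, -0.0554, 0.077]
tool_rot: [0.002, -0.0, 1.0, 0.0]
contact_force: [-1.4, -0.6, 18.0]
gripper_width: -0.001
grasp_force: 9.1
```

```bash
cat >> h.py <<'E'
def angle(A=(.580,.0115)):
    s=0
    for n in('scene','side'):
        p=bot.read_camera(n)
        k=[d['xyz'] for d in bot.landmark_of(p,'knob_top')][:1]; print(n,'knob',k)
        for q in('seat1','cup1'):
          for d in bot.landmark_of(p,q):
            e=d['xyz'][:2]-np.array(A)
            if .05<np.hypot(*e)<.08: s+=np.exp(4j*np.arctan2(e[1],e[0]))*d['confidence']
    a=np.degrees(np.angle(s))/4; print('seat angle mod 90',a)
    return p
E
python3 - <<'E'
from h import *
p=angle()
o=bot.get_obs();print(o['t'],o['eef_pos'],o['contact_force'])
E
```

```text
scene knob [[0.4804, -0.0639, 0.0692]]
side knob [[0.4796, -0.0592, 0.0691]]
seat angle mod 90 -9.76092054043249
8.75 [ 0.48060206 -0.05577054  0.07694054] [-1.51088599 -0.18128552 19.07923212]
```

The table is about 2° short of the hole, so I'll nudge it 3 mm further round and then lift gently.

Call:
{"op": "send_rows", "data": {
  "deltas": "0.0008 0.0012 0 0; 0.0016 0.0025 0 0; 0.0016 0.0025 0 0"
}}

```text
t: 9.05
eef_pos: [0.4792, -0.0535, 0.0769]
tool_rot: [0.003, 0.0, 1.0, -0.0]
contact_force: [-1.5, -1.5, 17.5]
gripper_width: 0.001
grasp_force: 9.0
```

```bash
python3 - <<'E'
from h import *
p=angle()
E
```

```text
scene knob [[0.4784, -0.0581, 0.0712]]
side knob [[0.4824, -0.0567, 0.0682]]
seat angle mod 90 -10.14258290718433
```

Call:
{"op": "send_rows", "data": {
  "deltas": "0 0 -0.002 0; 0 0 -0.004 0; 0 0 -0.006 0; 0 0 -0.007 0; 0 0 -0.007 0"
}}

```text
t: 9.95
eef_pos: [0.4786, -0.0527, 0.083]
tool_rot: [0.002, -0.0, 1.0, 0.0]
contact_force: [1.6, 1.0, 6.8]
gripper_width: 0.001
grasp_force: 3.2
```

The plunger still pushes up at 6.8 N when pressed only about 7 mm, so it has entered the hole. I'll let go fully.

Call:
{"op": "send_rows", "data": {
  "deltas": "0 0 -0.004 0; 0 0 -0.01 0; 0 0 -0.04 0; 0 0 -0.08 0; 0 0 -0.12 0"
}}

```text
t: 10.45
eef_pos: [0.475, -0.0533, 0.2026]
tool_rot: [-0.002, -0.0, 1.0, -0.0]
contact_force: [0.5, 0.9, -0.7]
gripper_width: 0.003
grasp_force: 0.0
```

Call:
{"op": "send_rows", "data": {
  "deltas": "0.02 -0.04 0 0; 0.02 -0.08 0 0; 0.02 -0.1 0 0; 0.02 -0.1 0 0"
}}

```text
t: 10.85
eef_pos: [0.4552, -0.1562, 0.2019]
tool_rot: [-0.001, 0.002, 1.0, -0.0]
contact_force: [-0.2, -0.3, -0.5]
gripper_width: -0.001
grasp_force: 0.0
```

```bash
python3 - <<'E'
from h import *
p=angle()
save({'img':cv2.resize(p['img'][140:260,190:340],None,fx=5,fy=5)},'side4')
q=bot.read_camera('wrist');lm(q,['knob_top']); save(q,'wrist4')
o=bot.get_obs();print(o['t'],o['eef_pos'],o['contact_force'])
E
```

```text
scene knob [[0.4777, -0.0582, 0.082]]
side knob [[0.4795, -0.0562, 0.0805]]
seat angle mod 90 -13.024686436762758
knob_top [([0.4805, -0.0562, 0.0831], 0.59)]
11.35 [ 0.45683764 -0.15241595  0.20174436] [-0.0259586  -0.02885472 -0.28645717]
```

View pics/side4.png

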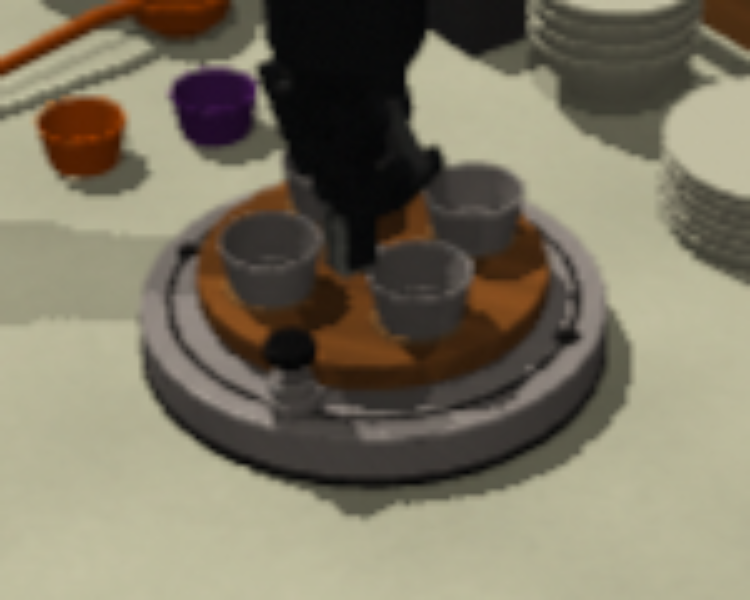

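View pics/wrist4.png

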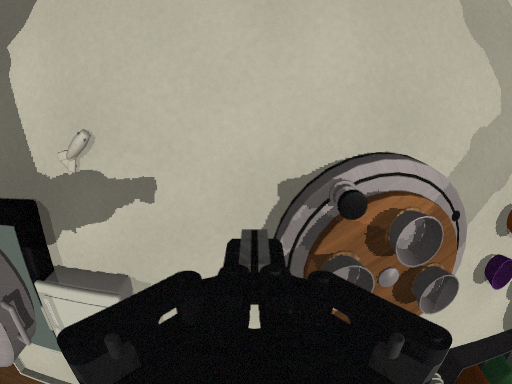

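The side crop shows the knob up on its stem at (290,350), a quarter turn on, and the cups upright on their pads. The wrist view agrees, with the knob at (350,203). All three cameras put the knob top at about 82 mm, so it is out and locked, and the robot is clear.

```bash
python3 -c "
from station import bot
print(bot.hand_in())"
```

```text
the job is handed in; nothing more can be done
None
```

The turntable is a quarter turn clockwise, with the plunger sprung up and locked in the next hole and the cups still on their pads; the job is handed in, at about 11 s of the 38 s allowed.

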